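# Sort two battery cells with the seesaw gate

## Robot

A 7-joint arm with a two-finger parallel gripper is mounted at the origin on a cart in front of the work surface, level with it; the furniture and walls round the work are solid. World frame = base frame: x ahead of the robot, y to its left, z up, the work surface at z = 0. Lengths are in m, angles in rad, forces in N, time in s.
With the tool pointing down it reaches from about 0.4 to 0.85 m from the base axis. Payload 4.5 kg.
Tool frame: the origin (TCP) lies between the finger pads; the fingertips stand 8 mm ahead of it and the grasp point (between the pads) lies 11 mm behind it; z points along the fingers, y is the direction in which the jaws open and shut (so a half turn about z gives the same grasp; the last joint's range is limited). The gripper opens to 88 mm and grips with 3 to 60 N. Pads are 18 mm wide; open, the fingers measure 123 mm over their backs; the gripper's body (75 mm by 187 mm) begins 45 mm behind the grasp point.
Start: joints at [-1.148, 0.689, -0.195, 1.565, 0.157, 0.902, -0.215], TCP at [0.237, 0.578, 0.247] pointing down, gripper open.
Joint ranges: [-3.01, 3.01], [-0.46, 2.08], [-1.47, 1.51], [0.13, 2.56], [-1, 4.14], [0.04, 2.09], [-2.66, 2.66]. Speed limits (rad/s): [2.57, 2.57, 3.14, 3.14, 3.14, 3.14, 3.14].

## Interface

Orientations are given as a unit quaternion [x, y, z, w].
In Python, from plant import r gives the robot as it stands.
- The arm moves only by the tool carry_out, never from a script. Its argument "commands" is a list that holds one entry, the list of rows, each a list of 7 numbers: the turn, a rotation vector about the tool's x, y, z in rad, then the shift along the tool's x, y, z in cm, then the finger opening in cm, from 0 to 8.81. A call has 1 to 10 rows; each row is the pose to reach, as a shift and turn from the pose commanded when the call began, along the tool's axes at that moment; what a row does not reach only later rows make up. A row lasts 1/12 s, in which the tool goes at most 41.7 mm and 7.16 degrees, less where a joint would pass 70% of its speed; a pose out of reach is approached as far as the arm can. A call with a gripper value outside its range is refused whole. The fingers move at their own pace and stop on an object; "force" is the grip in N (left out, the last holds). Time passes only in rows, so rows that repeat a pose let the fingers close. It gives the time, the measured TCP pose, the force and the opening at its end, in the units of the state.
- r.get_state(): the state, without advancing time (a new reading comes with each control period).
- r.snapshot(name): name is "scene" or "top"; returns a dict with "pixels" (384x512x3 uint8, red, green, blue), "mtx" (3x3 intrinsics, pixels), "xyz" and "rotation" of the camera in the world. Camera axes: x right, y down, z forward; pixel columns grow to the right and rows downward; lengths in m; the calibration is good to about 2 mm. A picture is of the moment at which its call begins. There is no depth.
- r.finish_job(): hands the job in, once; it reports no verdict.
The state is a dict: "clock": time; "q": joint angles; "qd": joint speeds; "joint_torque": joint torques, N m; "tool_pos": TCP position; "eef_rot": TCP orientation; "contact_force": force on the tool from outside, world axes, zero at the start; "moment": the same for the moment, N m; "opening": opening from 0.0 (shut) to 1.0 (fully open).
Only numpy, scipy, OpenCV 4.12 (cv2) and the standard library are available. Lean on these libraries where they do the work, as an engineer would, in place of code of your own. Each camera call takes 0.05 s, during which the arm holds its last target.

## Task

Two cylindrical battery cells wait in the feed of the bench sorter: send the blue cell into the blue tray and the orange cell into the orange tray. Press the green release key to let the cells go one at a time, and whenever the seesaw gate leads to the wrong tray rock it over first by pressing its raised steel pad down until it tips to the other side. Do it all by pressing: the cells must not be touched or lifted by the robot, and the tools lying round the sorter stay where they are.

Things in the scene. Friction and masses are not known exactly. Their poses are not given: they have to be found in the camera images.
- sorter: fixed bench sorter for cylindrical cells: grey base plate 130 x 290 mm, aluminium back plate, clear front plate (at x -40). Origin on the worktop under the middle of the cell channel; x points away from the robot's side to the back, y left, z up. 'Sorter (x, y, z)' below is in this frame, in mm. Highest parts: key z 184, waiting cells and feed z 157 (x -40 to 40, y -22 to 155).
- gate (a joint): tilt of the seesaw gate, a white plank on a shaft along x at sorter y 0, z 74, in rad. +0.38 (stop): left end up, cells roll to the right (-y) tray. -0.38 (stop): right end up, cells roll to the left (+y) tray. Top-heavy and free: pushed past 0 it falls by itself to the other stop and stays. About 0.4 N on a raised pad moves it. Starts on either side.
- left_pad (a point): top centre of the gate's left press pad, a steel disc with a black rubber band, 38 mm across, 16 mm thick, on the V-shaped yoke in front of the front plate. Sorter (-95, 66, 139) raised (joint +0.38), (-95, 86, 110) at joint 0, (-95, 93, 75) when down (joint -0.38). Press it down, following it outwards, past the middle and the gate tips to the left.
- right_pad (a point): top centre of the right press pad, mirror image of the left: sorter (-95, -66, 139) raised (joint -0.38), (-95, -86, 110) at joint 0, (-95, -93, 75) when down (joint +0.38). Pressing it down past the middle tips the gate to the right.
- release_key (a joint): travel of the release key in m: 0 up, 0.012 fully down; springs back, about 1.6 N at first, 3.5 N fully down. Fully down, it lets the first cell roll off and holds the second; keep it down 0.5 s or more. The cell is in its tray 1 to 2 s later; leave the gate alone till then. When the key comes up, the second cell rolls to the first place.
- key_top (a point): centre of the top of the release key, a green round cap 34 mm across at the upper left end of the sorter, at sorter (0, +170, 184); it goes 12 mm straight down.
- blue_cell: cylindrical battery cell with a blue sleeve, 26 mm diameter, 65 mm long, about 90 g, lying along the sorter's x; origin at its centre. The two cells wait one behind the other in the feed, in either order: the first to go at sorter (0, 88, 138), the second at (0, 114, 141). From there a cell rolls to the middle, drops on the gate and rolls down the outlet chute on its lower side.
- orange_cell: the same cell with an orange sleeve; origin at its centre.
- blue_tray: fixed open blue tray at the end of one outlet chute, at sorter y +192 (left) or -192 (right), the orange one on the other side. 104 (x) x 86 (y) x 36 mm high, walls and floor 3 mm; origin at the centre of its underside. A cell lying in it has its centre 16 mm above the worktop.
- orange_tray: the same tray in orange; origin at the centre of its underside.
- caliper: digital caliper lying in front of the sorter, 68 x 225 x 20 mm; origin at the centre of its underside, long along its y. Not to be moved.
- marker: white marker pen with a blue cap lying in front of the sorter, 16 x 136 x 14 mm; origin at the centre of its underside, long along its y. Not to be moved.
- std_resistor: black standard resistor block with two binding posts, 46 x 66 x 48 mm, in front of the right tray; origin at the centre of its underside. Not to be moved.
Mind the look-alikes: they are no part of the job. Of the things shaped like the blue_tray, the blue one is meant. There is more than one size of the blue_cell; the job needs the smaller.

How it is judged:
By the outcome, as a careful person would: the job done as asked, in the order asked, and still so for the second after the job is handed in, with the robot touching nothing.
It also fails if it takes over 67 s, if anything falls off the work surface, if the arm or the gripper's body presses on something with over 40 N, if the wrist force passes 120 N, or if a joint passes its speed limit or range.

## Working session

There is one attempt and no reset: what is moved stays moved. The work goes in short steps, Python scripts to look and compute and a tool call to move; the robot and the scene stay as the last step left them, time stands still between calls to the robot, and variables do not carry over. Pictures are saved under pics/ and viewed, and the job is handed in when it is done.

Besides the shell and the picture viewer there is one more tool, called after "Request:" as name(argument=value, ...), one argument or row to a line, values as JSON. carry_out: Moves the arm, as the interface text tells. Its arguments: {"type":"object","properties":{"commands":{"type":"array"},"force":{"type":"number"}},"required":["commands"]}

```bash
mkdir -p pics; ls; cat > look.py <<'E'
import cv2,sys,pickle
from plant import r
def shot(tag):
    out={}
    for n in ("scene","top"):
        s=r.snapshot(n); out[n]=s
        cv2.imwrite(f"pics/{tag}_{n}.png",cv2.cvtColor(s["pixels"],cv2.COLOR_RGB2BGR))
    pickle.dump(out,open(f"pics/{tag}.pkl","wb"))
    return out
E
python3 - <<'E'
from look import *
o=shot("a")
for n in o: print(n,o[n]["mtx"],o[n]["xyz"],o[n]["rotation"])
print(r.get_state())
E
```

```text
pics
scene [[417.28976219   0.         264.24226145]
 [  0.         417.28976219 187.18146586]
 [  0.           0.           1.        ]] [-0.09468777 -0.54586537  0.55850164] [ 0.77590452 -0.35811802  0.20809623 -0.4758357 ]
top [[424.61615341   0.         257.1788669 ]
 [  0.         424.61615341 190.08649311]
 [  0.           0.           1.        ]] [0.39291424 0.01521422 1.30229764] [ 0.71231932 -0.69880405  0.04478257 -0.04762991]
{'clock': 0.1, 'q': array([-1.14818665,  0.6899265 , -0.19452693,  1.56619778,  0.15729678,
        0.90249483, -0.21512704]), 'qd': array([ 1.52435567e-05, -2.92081226e-03, -6.62252571e-04, -4.86388743e-03,
       -6.95568702e-04, -1.38819051e-04, -1.17949644e-03]), 'joint_torque': array([-2.59540393e-03, -5.28499603e+01, -1.27176035e+00, -1.53838670e+01,
       -5.27223840e-02,  1.92528561e-03,  3.85692988e-05]), 'tool_pos': array([0.23676048, 0.57784109, 0.24598518]), 'eef_rot': array([ 1.93159316e-01,  9.81167065e-01, -8.11158418e-04, -1.04960129e-04]), 'contact_force': array([-0.11367591,  0.25564532, -0.76052994]), 'moment': array([-6.01976071e-02, -4.72605316e-02, -4.17778548e-05]), 'opening': 1.0026999084051489}
```

View pics/a_scene.png

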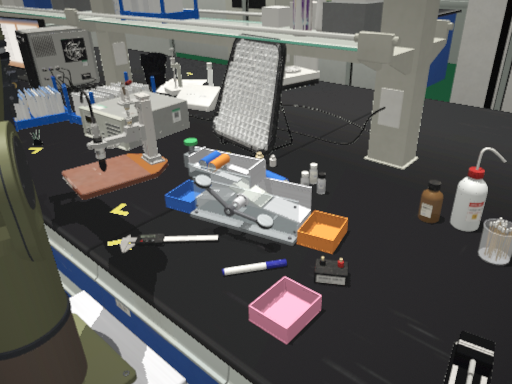

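View pics/a_top.png

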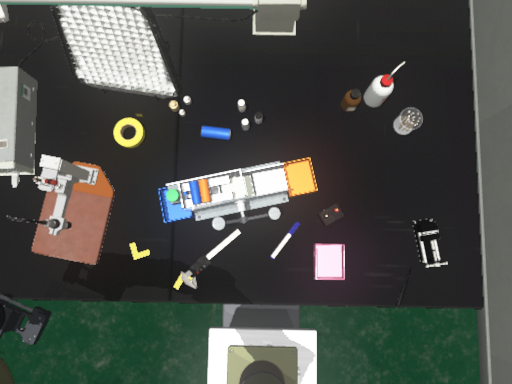

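```bash
python3 - <<'E'
import cv2
a=cv2.imread("pics/a_scene.png")[140:255,160:355]; b=cv2.imread("pics/a_top.png")[145:240,150:325]
cv2.imwrite("pics/a_sz.png",cv2.resize(a,None,fx=4,fy=4,interpolation=cv2.INTER_CUBIC))
cv2.imwrite("pics/a_tz.png",cv2.resize(b,None,fx=4,fy=4,interpolation=cv2.INTER_CUBIC))
E
```

```text
(no output)
```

View pics/a_sz.png

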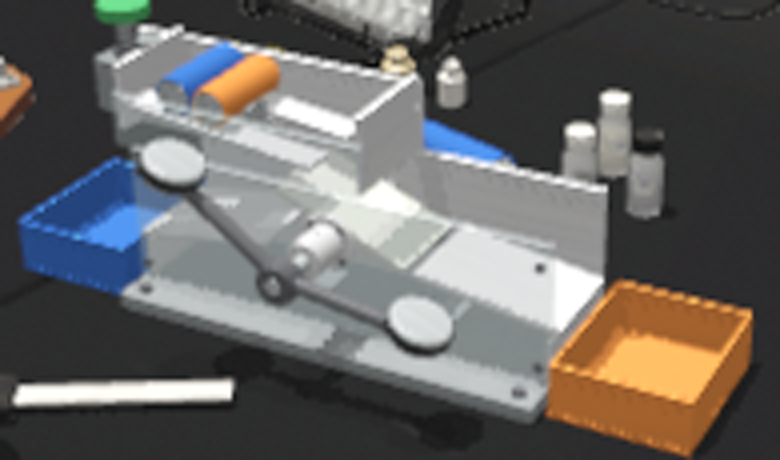

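View pics/a_tz.png

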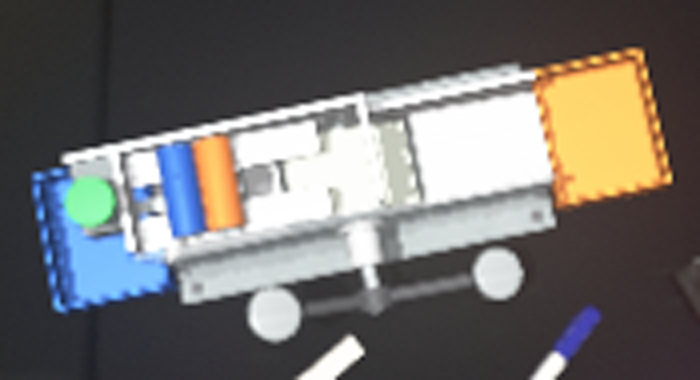

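```bash
cat >> look.py <<'E'
import numpy as np
from scipy.spatial.transform import Rotation as R
def ray(s,u,v,z):
    d=R.from_quat(s["rotation"]).apply(np.linalg.solve(s["mtx"],[u,v,1.]))
    c=np.array(s["xyz"]); return c+d*(z-c[2])/d[2]
def blob(img,lo,hi,win):
    h=cv2.cvtColor(img,cv2.COLOR_RGB2HSV); m=cv2.inRange(h,np.array(lo),np.array(hi))
    k=np.zeros_like(m); x0,y0,x1,y1=win; k[y0:y1,x0:x1]=m[y0:y1,x0:x1]
    n,l,st,c=cv2.connectedComponentsWithStats(k)
    i=1+np.argmax(st[1:,4]); return c[i],st[i]
E
python3 - <<'E'
from look import *
o=pickle.load(open("pics/a.pkl","rb")); t=o["top"]; s=o["scene"]
P={}
for nm,im,lo,hi,w,z in [("key",t,(50,90,60),(85,255,255),(150,170,200,215),.184),
 ("orange_tray",t,(8,100,80),(25,255,255),(280,150,325,205),.036),
 ("lpad",t,(0,0,130),(180,60,255),(210,214,227,232),.139),("rpad",t,(0,0,130),(180,60,255),(267,206,283,221),.075),
 ("keyS",s,(50,90,60),(85,255,255),(180,130,200,150),.180),
 ("lpadS",s,(0,0,130),(180,60,255),(194,173,213,187),.139),("rpadS",s,(0,0,130),(180,60,255),(256,212,275,228),.075)]:
    c,st=blob(im["pixels"],lo,hi,w); P[nm]=ray(im,*c,z); print(nm,c.round(1),st,P[nm].round(4))
# rigid 2D fit from top points
M=np.array([[0,.170],[0.,-.192],[-.095,.066],[-.095,-.093]]); 
W=np.array([P[k][:2] for k in("key","orange_tray","lpad","rpad")])
mc,wc=M.mean(0),W.mean(0); a=M-mc;b=W-wc
yaw=np.arctan2((a[:,0]*b[:,1]-a[:,1]*b[:,0]).sum(),(a*b).sum())
Rm=np.array([[np.cos(yaw),-np.sin(yaw)],[np.sin(yaw),np.cos(yaw)]]); T=wc-Rm@mc
print("yaw",yaw,"T",T,"res",(W-(M@Rm.T+T)).round(4))
for n,p in dict(key=(0,.17),lup=(-.095,.066),lmid=(-.095,.086),ldn=(-.095,.093)).items(): print(n,(Rm@p+T).round(4))
E
```

```text
key [172.3 195.2] [166 190  13  12 124] [0.522  0.2462 0.184 ]
orange_tray [300.  176.9] [ 283  157   35   41 1062] [ 0.6021 -0.1065  0.036 ]
lpad [217.6 221.1] [210 214  17  16 192] [0.4581 0.1281 0.139 ]
rpad [274.  212.9] [268 207  13  13 129] [ 0.4887 -0.0281  0.075 ]
keyS [190.3 141.2] [183 137  15   9 111] [0.5228 0.2488 0.18  ]
lpadS [204.  179.3] [194 173  19  14 182] [0.4525 0.123  0.139 ]
rpadS [265.5 218.2] [256 212  19  16 249] [ 0.4922 -0.0267  0.075 ]
yaw 0.216096749906707 T [0.56151007 0.08207703] res [[-0.0031 -0.002 ]
 [-0.0006 -0.001 ]
 [ 0.0036  0.002 ]
 [ 0.0001  0.001 ]]
key [0.5251 0.2481]
lup [0.4546 0.1262]
lmid [0.4503 0.1457]
ldn [0.4488 0.1525]
```

```bash
cat >> look.py <<'E'
def rows(pts,yaw=1.787):
    s=r.get_state(); R0=R.from_quat(s["eef_rot"]); p0=s["tool_pos"]
    z=np.array([0,0,-1.]); y=np.array([np.cos(yaw),np.sin(yaw),0]); x=np.cross(y,z)
    Rt=R.from_matrix(np.c_[x,y,z])
    print("turn",(R0.inv()*Rt).as_rotvec().round(3),"clock",s["clock"],"pos",p0.round(4),"F",s["contact_force"].round(2),"op",s["opening"])
    for p in pts: print(p,(R0.inv().apply(np.array(p)-p0)*100).round(2))
E
python3 - <<'E'
from look import *
rows([(.30,.32,.30),(.5235,.2475,.25)])
E
```

```text
turn [-0.002 -0.    -0.605] clock 0.1 pos [0.2368 0.5778 0.246 ] F [-0.11  0.26 -0.76] op 1.0026999084051489
(0.3, 0.32, 0.3) [-15.63 -21.47  -5.36]
(0.5235, 0.2475, 0.25) [-39.06 -19.7   -0.37]
```

Request:
carry_out(
  commands=[
    [[0,0,0,-4,-5,-3,4],[0,0,-0.1,-8,-10,-5.4,2],[0,0,-0.2,-11,-15,-5.4,0],[0,0,-0.3,-14,-19,-5.4,0],[0,0,-0.4,-15.6,-21.5,-5.4,0],[0,0,-0.5,-15.6,-21.5,-5.4,0],[0,0,-0.605,-15.6,-21.5,-5.4,0],[0,0,-0.605,-15.6,-21.5,-5.4,0],[0,0,-0.605,-15.6,-21.5,-5.4,0],[0,0,-0.605,-15.6,-21.5,-5.4,0]],
  ],
)

```text
clock: 0.93
tool_pos: [0.2997, 0.3212, 0.3008]
eef_rot: [-0.108, 0.994, 0.001, 0.0]
contact_force: [-0.1, 0.4, 1.0]
opening: 0.271
```

```bash
python3 - <<'E'
from look import *
rows([(.5235,.2475,.25),(.5235,.2475,.21)]);print(r.get_state()["q"].round(2))
E
```

```text
turn [ 0.001  0.    -0.001] clock 0.9333 pos [0.2997 0.3212 0.3008] F [-0.06  0.38  0.96] op 0.2714350227634787
(0.5235, 0.2475, 0.25) [-20.28 -11.99   5.07]
(0.5235, 0.2475, 0.21) [-20.28 -12.     9.07]
[-0.63  0.39 -0.42  2.01  0.22  0.78  0.61]
```

Request:
carry_out(
  commands=[
    [[0,0,0,-20.3,-12,0,0],[0,0,0,-20.3,-12,0,0],[0,0,0,-20.3,-12,0,0],[0,0,0,-20.3,-12,0,0],[0,0,0,-20.3,-12,5,0],[0,0,0,-20.3,-12,5,0],[0,0,0,-20.3,-12,8,0],[0,0,0,-20.3,-12,8,0],[0,0,0,-20.3,-12,8,0],[0,0,0,-20.3,-12,8,0]],
  ],
)

```text
clock: 1.77
tool_pos: [0.523, 0.2493, 0.2217]
eef_rot: [-0.109, 0.994, 0.001, 0.0]
contact_force: [0.7, 0.6, 1.0]
opening: 0.006
```

```bash
python3 - <<'E'
from look import *
rows([(.5235,.2475,.21),(.5235,.2475,.178)])
o=shot("b")
a=o["scene"]["pixels"][60:255,130:355,::-1]
cv2.imwrite("pics/b_sz.png",cv2.resize(a,None,fx=3,fy=3,interpolation=cv2.INTER_CUBIC))
E
```

```text
turn [0.002 0.001 0.003] clock 1.7667 pos [0.523  0.2493 0.2217] F [0.73 0.56 1.03] op 0.006317670266976687
(0.5235, 0.2475, 0.21) [-0.01 -0.19  1.17]
(0.5235, 0.2475, 0.178) [-0.   -0.2   4.37]
```

View pics/b_sz.png

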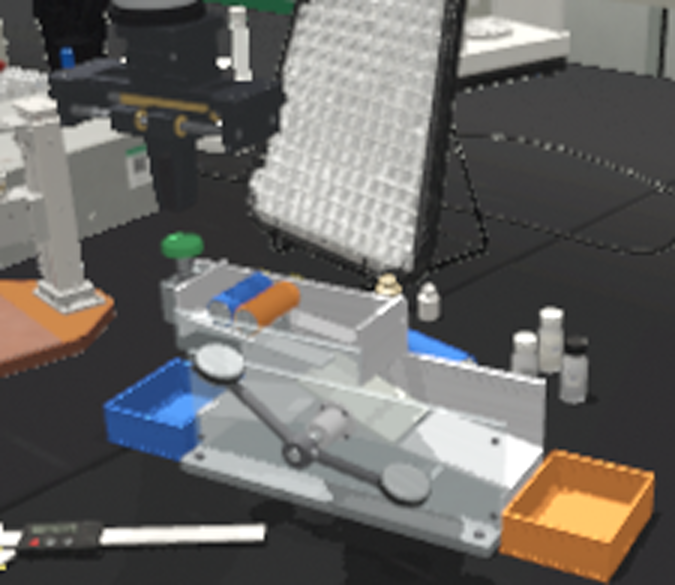

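Request:
carry_out(
  commands=[
    [[0,0,0,0,-0.1,2.5,0],[0,0,0,0,-0.1,3.2,0],[0,0,0,0,-0.1,3.8,0],[0,0,0,0,-0.1,4.2,0],[0,0,0,0,-0.1,4.3,0],[0,0,0,0,-0.1,4.3,0],[0,0,0,0,-0.1,4.3,0],[0,0,0,0,-0.1,4.3,0],[0,0,0,0,-0.1,4.3,0],[0,0,0,0,-0.1,4.3,0]],
  ],
)

```text
clock: 2.7
tool_pos: [0.5238, 0.2466, 0.1804]
eef_rot: [-0.108, 0.994, 0.0, 0.001]
contact_force: [-5.3, -1.1, 14.4]
opening: 0.008
```

```bash
python3 - <<'E'
from look import *
rows([])
o=shot("c")
a=o["scene"]["pixels"][60:255,130:355,::-1]
cv2.imwrite("pics/c_sz.png",cv2.resize(a,None,fx=3,fy=3,interpolation=cv2.INTER_CUBIC))
E
```

```text
turn [0.001 0.002 0.001] clock 2.7 pos [0.5238 0.2466 0.1804] F [-5.27 -1.06 14.4 ] op 0.008296216390228832
```

View pics/c_sz.png

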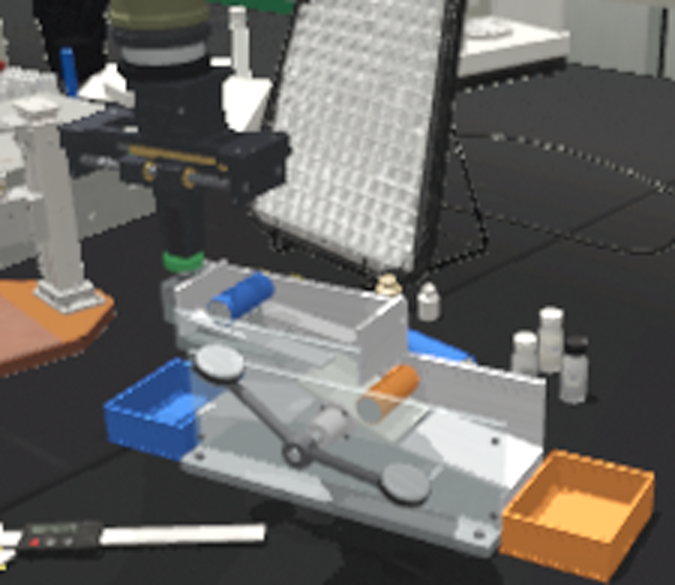

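The key is fully down, the blue cell is still held at (240,295) and the orange one is rolling right on the gate at (385,392). I'll hold a little longer, then let up.

Request:
carry_out(
  commands=[
    [[0,0,0,0,0,0,0],[0,0,0,0,0,0,0],[0,0,0,0,0,0,0],[0,0,0,0,0,-1,0],[0,0,0,0,0,-2,0],[0,0,0,0,0,-4,0],[0,0,0,0,0,-6,0],[0,0,0,0,0,-6,0],[0,0,0,0,0,-6,0],[0,0,0,0,0,-6,0]],
  ],
)

```text
clock: 3.63
tool_pos: [0.5238, 0.2452, 0.2376]
eef_rot: [-0.108, 0.994, -0.0, -0.0]
contact_force: [0.5, -0.9, -0.5]
opening: 0.001
```

```bash
python3 - <<'E'
from look import *
rows([(.4555,.126,.24),(.4555,.126,.18)])
o=shot("d")
a=o["scene"]["pixels"][60:255,130:355,::-1]
cv2.imwrite("pics/d_sz.png",cv2.resize(a,None,fx=3,fy=3,interpolation=cv2.INTER_CUBIC))
E
```

```text
turn [-0. -0. -0.] clock 3.6333 pos [0.5238 0.2452 0.2376] F [ 0.5  -0.95 -0.51] op 0.0011814279812359537
(0.4555, 0.126, 0.24) [  9.23 -10.18  -0.23]
(0.4555, 0.126, 0.18) [  9.22 -10.18   5.77]
```

View pics/d_sz.png

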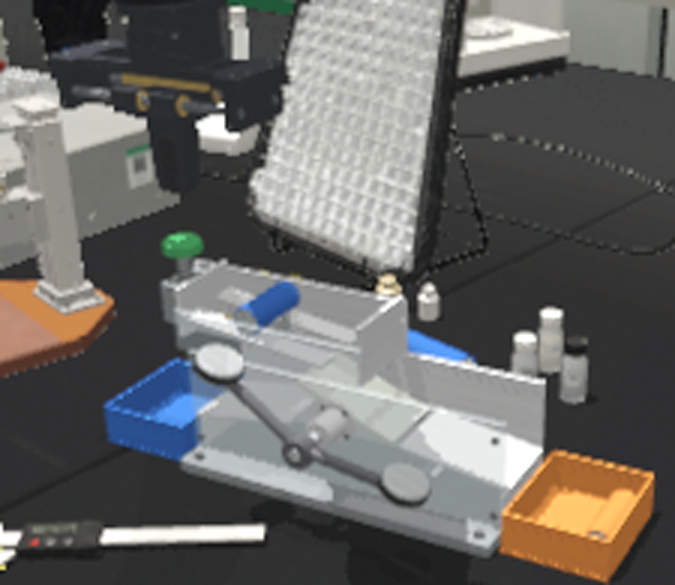

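Orange lies in the orange tray at about (615,510) and blue has moved to the first place. Next, over to the left pad.

Request:
carry_out(
  commands=[
    [[0,0,0,9.2,-10.2,-0.2,0],[0,0,0,9.2,-10.2,-0.2,0],[0,0,0,9.2,-10.2,-0.2,0],[0,0,0,9.2,-10.2,-0.2,0],[0,0,0,9.2,-10.2,4,0],[0,0,0,9.2,-10.2,5.8,0],[0,0,0,9.2,-10.2,5.8,0],[0,0,0,9.2,-10.2,5.8,0],[0,0,0,9.2,-10.2,5.8,0],[0,0,0,9.2,-10.2,5.8,0]],
  ],
)

```text
clock: 4.57
tool_pos: [0.4568, 0.127, 0.1807]
eef_rot: [-0.108, 0.994, 0.0, 0.001]
contact_force: [0.1, 0.7, 0.3]
opening: 0.004
```

```bash
python3 - <<'E'
from look import *
rows([(.4555,.126,.15),(.4545,.130,.147),(.4525,.140,.13),(.4505,.1457,.116),(.4495,.149,.103),(.449,.151,.095)])
o=shot("e")
for n,sl in (("scene",np.s_[60:255,130:355,::-1]),("top",np.s_[130:270,140:330,::-1])):
  cv2.imwrite(f"pics/e_{n}z.png",cv2.resize(o[n]["pixels"][sl],None,fx=3,fy=3,interpolation=cv2.INTER_CUBIC))
E
```

```text
turn [0.001 0.002 0.   ] clock 4.5667 pos [0.4568 0.127  0.1807] F [0.14 0.71 0.27] op 0.003807458577499702
(0.4555, 0.126, 0.15) [ 0.16 -0.07  3.07]
(0.4545, 0.13, 0.147) [0.17 0.34 3.37]
(0.4525, 0.14, 0.13) [0.16 1.36 5.07]
(0.4505, 0.1457, 0.116) [0.23 1.96 6.47]
(0.4495, 0.149, 0.103) [0.26 2.3  7.77]
(0.449, 0.151, 0.095) [0.27 2.51 8.57]
```

View pics/e_scenez.png

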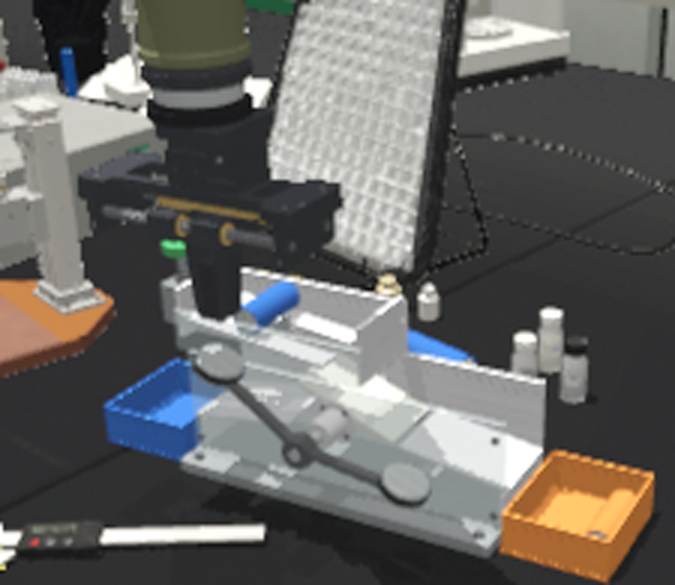

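View pics/e_topz.png

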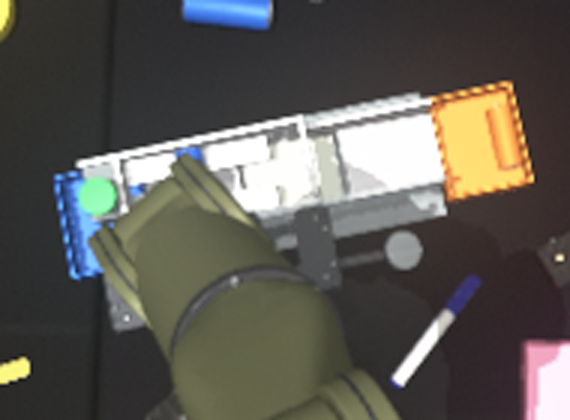

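Request:
carry_out(
  commands=[
    [[0,0,0,0.1,0.2,2,0],[0,0,0,0.2,0.3,3,0],[0,0,0,0.2,0.6,3.8,0],[0,0,0,0.2,1.1,4.6,0],[0,0,0,0.2,1.5,5.4,0],[0,0,0,0.2,1.8,6.2,0],[0,0,0,0.2,2.1,7,0],[0,0,0,0.3,2.3,7.8,0],[0,0,0,0.3,2.3,8.2,0],[0,0,0,0.3,2.3,8.2,0]],
  ],
)

```text
clock: 5.5
tool_pos: [0.4476, 0.148, 0.0968]
eef_rot: [-0.108, 0.994, -0.0, -0.001]
contact_force: [0.5, 0.1, -0.7]
opening: 0.009
```

```bash
python3 - <<'E'
from look import *
rows([(.4495,.1457,.23),(.5235,.2475,.235)])
o=shot("f")
for n,sl in (("scene",np.s_[60:255,130:355,::-1]),):
  cv2.imwrite(f"pics/f_{n}z.png",cv2.resize(o[n]["pixels"][sl],None,fx=3,fy=3,interpolation=cv2.INTER_CUBIC))
E
```

```text
turn [-0.001 -0.002  0.001] clock 5.5 pos [0.4476 0.148  0.0968] F [ 0.46  0.08 -0.72] op 0.00924027419156372
(0.4495, 0.1457, 0.23) [ -0.12  -0.27 -13.32]
(0.5235, 0.2475, 0.235) [ -9.53   8.08 -13.85]
```

View pics/f_scenez.png

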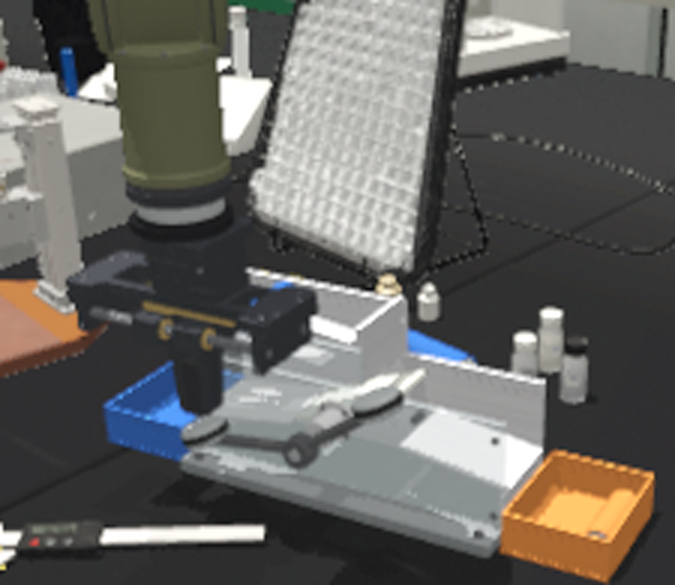

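The gate has tipped left: the left pad is down at (205,432) and the right pad is up at (380,400). I'll go straight up, then back to the key.

Request:
carry_out(
  commands=[
    [[0,0,0,0,0,-4,0],[0,0,0,0,0,-8,0],[0,0,0,0,0,-12,0],[0,0,0,0,0,-14,0],[0,0,0,0,0,-14,0],[0,0,0,-9.5,8,-14,0],[0,0,0,-9.5,8,-14,0],[0,0,0,-9.5,8,-14,0],[0,0,0,-9.5,8,-14,0],[0,0,0,-9.5,8,-14,0]],
  ],
)

```text
clock: 6.43
tool_pos: [0.524, 0.2482, 0.2366]
eef_rot: [-0.109, 0.994, 0.0, -0.0]
contact_force: [-0.4, -0.1, -0.2]
opening: 0.005
```

```bash
python3 - <<'E'
from look import *
rows([(.5235,.2475,.178)])
o=shot("g")
for n,sl in (("scene",np.s_[60:255,130:355,::-1]),):
  cv2.imwrite(f"pics/g_{n}z.png",cv2.resize(o[n]["pixels"][sl],None,fx=3,fy=3,interpolation=cv2.INTER_CUBIC))
E
```

```text
turn [ 0.001 -0.     0.002] clock 6.4333 pos [0.524  0.2482 0.2366] F [-0.37 -0.06 -0.21] op 0.005108152053201536
(0.5235, 0.2475, 0.178) [ 0.06 -0.07  5.86]
```

View pics/g_scenez.png

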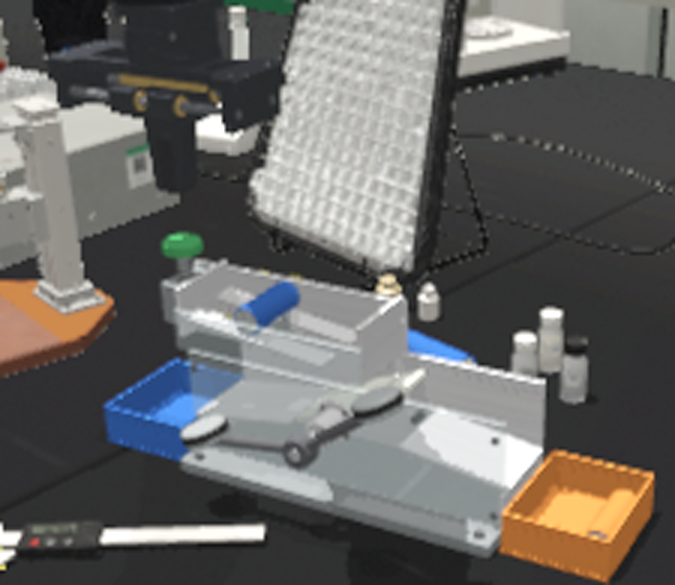

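The gate stays tipped left (right pad raised at (378,400)), and the blue cell waits in first place at (268,303). Pressing the key.

Request:
carry_out(
  commands=[
    [[0,0,0,0,-0.1,3.5,0],[0,0,0,0,-0.1,4.4,0],[0,0,0,0,-0.1,5.2,0],[0,0,0,0,-0.1,5.7,0],[0,0,0,0,-0.1,5.8,0],[0,0,0,0,-0.1,5.8,0],[0,0,0,0,-0.1,5.8,0],[0,0,0,0,-0.1,5.8,0],[0,0,0,0,-0.1,5.8,0],[0,0,0,0,-0.1,5.8,0]],
  ],
)

```text
clock: 7.37
tool_pos: [0.5238, 0.2447, 0.1805]
eef_rot: [-0.108, 0.994, -0.001, -0.0]
contact_force: [-3.0, -3.6, 7.0]
opening: 0.005
```

Request:
carry_out(
  commands=[
    [[0,0,0,0,0,0,0],[0,0,0,0,0,0,0],[0,0,0,0,0,0,0],[0,0,0,0,0,-1,0],[0,0,0,0,0,-2,0],[0,0,0,0,0,-4,0],[0,0,0,0,0,-8,0],[0,0,0,0,0,-10,0],[0,0,0,0,0,-10,0],[0,0,0,0,0,-10,0]],
  ],
)

```text
clock: 8.2
tool_pos: [0.5249, 0.2468, 0.2818]
eef_rot: [-0.108, 0.994, 0.001, 0.002]
contact_force: [-0.4, 0.1, -0.7]
opening: 0.001
```

Request:
carry_out(
  commands=[
    [[0,0,0,0,0,0,0],[0,0,0,0,0,0,0],[0,0,0,0,0,0,0],[0,0,0,0,0,0,0],[0,0,0,0,0,0,0],[0,0,0,0,0,0,0],[0,0,0,0,0,0,0],[0,0,0,0,0,0,0]],
  ],
)

```text
clock: 8.87
tool_pos: [0.524, 0.2457, 0.2796]
eef_rot: [-0.108, 0.994, -0.0, -0.0]
contact_force: [0.2, 0.4, -0.3]
opening: 0.007
```

```bash
python3 - <<'E'
from look import *
rows([])
o=shot("h")
for n,sl in (("scene",np.s_[60:255,130:355,::-1]),("top",np.s_[130:270,140:330,::-1])):
  cv2.imwrite(f"pics/h_{n}z.png",cv2.resize(o[n]["pixels"][sl],None,fx=3,fy=3,interpolation=cv2.INTER_CUBIC))
E
```

```text
turn [ 0. -0.  0.] clock 8.8667 pos [0.524  0.2457 0.2796] F [ 0.16  0.44 -0.31] op 0.006664714433272243
```

View pics/h_scenez.png

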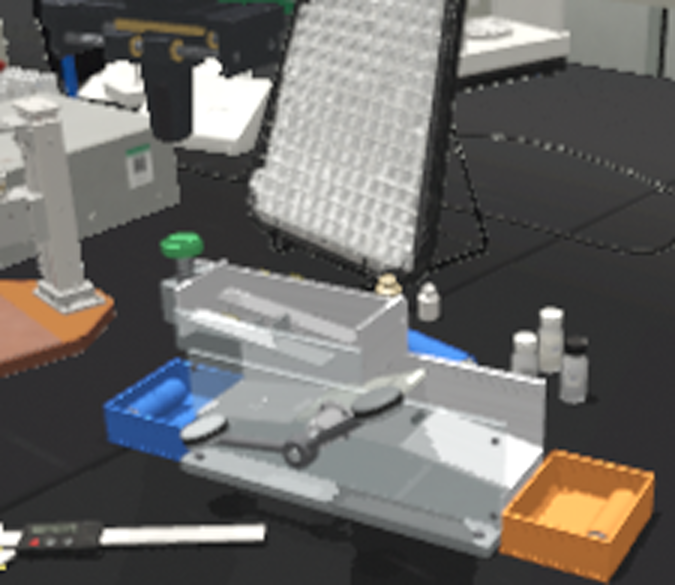

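View pics/h_topz.png

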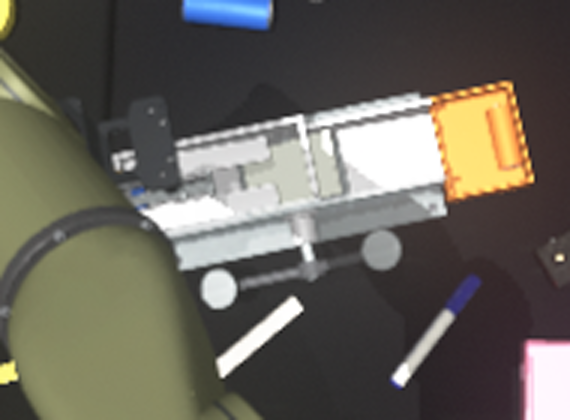

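Blue lies in the blue tray at (162,397), orange in the orange tray at (615,510), the feed is empty and the arm is clear of everything. Handing in.

```bash
python3 -c "
from plant import r
print(r.finish_job())"
```

```text
the job is handed in; nothing more can be done
None
```

The job is done and handed in at about 9 s on the robot clock: the orange cell is in the orange tray on the right and the blue cell is in the blue tray on the left.

- **Orange cell:** it was first in the feed and the gate already led right, so I pressed the key once and let it roll into its tray.
- **Gate:** I then pressed the raised left pad down past the middle. It tipped left and stayed there.
- **Blue cell:** a second press of the key sent it into the blue tray.

**Last checks:**
- The last scene picture showed each cell in its own tray, the feed empty and the key back up. The gripper was about 10 cm above the key, touching nothing, with the force reading near zero.
- The top picture confirmed orange, but the arm hid the blue tray, so blue was confirmed in the scene picture only.
- The caliper and marker looked unmoved in those pictures. I did not measure them or the resistor block again.
- My position fix for the sorter agreed between points to about 4 mm, which was close enough for pressing.
- The highest wrist force read at the end of a move was about 15 N, with the key fully down.

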